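# Load a steel test coupon under the spring clip of a nest

## Robot

A 6-joint arm with a two-finger parallel gripper is mounted at the origin on the work surface. World frame = base frame: x ahead of the robot, y to its left, z up, the work surface at z = 0. Lengths are in mm, angles in rad, forces in N, time in s.
With the tool pointing down it reaches from about 350 to 875 mm from the base axis. Payload 4.2 kg.
Tool frame: the origin (TCP) lies at the very end of the fingers, on their centre line; the grasp point (between the pads) lies 19 mm behind it; z points along the fingers, y is the line along which they close (so a half turn about z gives the same grasp; the last joint's range is limited). The gripper opens to 85 mm and grips with 20 to 120 N. Pads are 22 mm wide; open, the fingers measure 114 mm over their backs; the gripper's body (76 mm by 85 mm) begins 54 mm behind the grasp point. The pads swing forward as they close: fully open they stand 13 mm farther back than shut.
Start: joints at [-1.017, 0.385, 0.008, 0, -1.194, -0.259], TCP at [181.609, -598.011, 231.312] pointing down, gripper open.
Joint ranges: [-3.14, 3.14], [-1.21, 2.06], [-1.07, 1.41], [-3.16, 2.05], [-2.99, -0.16], [-3.1, 3.1]. Speed limits (rad/s): [2.79, 2.79, 3.14, 3.14, 3.14, 3.14].

## Interface

Orientations are given as a unit quaternion [x, y, z, w].
In Python, from bench import arm, optics gives the robot as it stands. The module is installed in compiled form; this text tells all that it offers.
- The arm moves only by the tool step_arm, never from a script. Its argument "motion" is a list of rows, each an object with "dr": the turn, a rotation vector about the tool's x, y, z in units of 8 degrees (1.0 is 8 degrees), a list of three; "slide": the shift along the tool's x, y, z in mm, a list of three; "jaw": the finger opening in mm, from 0 to 85.4. A call has exactly 8 rows; each row is the pose to reach, as a shift and turn from the pose commanded when the call began, along the tool's axes at that moment; what a row does not reach only later rows make up. A row lasts 1/8 s, in which the tool goes at most 62.5 mm and 10.7 degrees, less where a joint would pass 70% of its speed; a pose out of reach is approached as far as the arm can. A call with a gripper value outside its range is refused whole. The fingers move at their own pace and stop on an object; the grip force is fixed at half the most. Time passes only in rows, so rows that repeat a pose let the fingers close, or fill a call up. It gives the time, the measured TCP pose, the force, the opening and the grip force at its end, in the units of the state.
- arm.read_state(): the state, without advancing time (a new reading comes with each control period).
- optics.get_image(name): name is "scene" or "top"; returns the picture (420x560x3 uint8, blue, green, red); there is no depth.
- optics.camera_info(name): a dict with "camera_matrix" (3x3 intrinsics, pixels), "view" (4x4, takes a point from world to camera coordinates). Camera axes: x right, y up, looking along -z (the intrinsics and any distortion apply to the point x, -y, -z); pixel columns grow to the right and rows downward; lengths in mm; the calibration is good to about 2 mm. A picture is of the moment at which its call begins. camera_info takes no time and is no camera call.
- arm.job_done(): hands the job in; it is judged then, once.
The state is a dict: "clock": time; "joints": joint angles; "joint_vel": joint speeds; "joint_efforts": joint torques, N m; "position": TCP position; "ee_rot": TCP orientation; "contact_force": force on the tool from outside, world axes, zero at the start; "wrist_torque": the same for the moment, N m; "gripper_width": finger opening in mm; "grasp_force": force on a finger pad.
Only numpy, scipy, OpenCV 4.12 (cv2) and the standard library are available. Lean on these libraries where they do the work, as an engineer would, in place of code of your own. Each camera call takes 0.05 s, during which the arm holds its last target. There are 200 camera calls.

## Task

Press the thumb bar of the nest's spring clip down with one fingertip and, keeping it down, push the flat steel coupon along the channel under the raised jaw with the other fingertip until it is fully home against the end stop; then let go of the bar so that the jaw comes down and clamps the coupon, and move clear. Only press and push: nothing is grasped or lifted, the coupon stays flat in its channel, and the gears, bushing, spacer ring and shafts are left where they stand.

Things in the scene. Friction and masses are not known exactly. Their poses are not given: they have to be found in the camera images.
- nest: Aluminium nest fixed to the table. Origin: on the table, under the channel's centre line; x along the channel in the push direction, y towards the thumb bar, z up. Base 180 x 76 mm (x -120 to 60, y -32 to 44 mm); the channel floor is 20 mm above the table. Rails 8 mm above the floor, 40 mm apart inside, run along the channel. Two ears at x -112 and +34, y 36 mm rise 34 mm above the floor.
- end_stop (a point): Middle of the end stop's face, at floor height, at nest x = +45 mm: the coupon's front face touches it when home, so the coupon's origin is then at nest x = +10 mm. The stop is 16 mm high.
- clip (a joint): Angle of the spring clip about a pin along nest x (y 36 mm, 46 mm above the table), rad: 0 = at rest, jaw too low for the coupon, which cannot shove it up; grows as the thumb bar is pressed; hard stop 0.40. The jaw clears the coupon from about 0.23 and reads about 0.17 when clamping it. A spring returns it; holding it open takes 5 to 8 N on the bar (up to 16 N while pressing).
- thumb_bar (a point): Middle of the top face of the thumb bar, moving with the clip: a flat steel strip along nest x (-154 to +26 mm), 34 mm wide (nest y 54 to 88 mm when pressed). At rest it slopes, outer side up, this point 37 mm above the table; at 0.32 rad it is level, 25 mm above the table (0.35 mm per 0.01 rad). One fingertip can slide along it while the other, at equal height, pushes the coupon's rear.
- jaw (a point): Lowest middle point of the clip's jaw lip, moving with the clip: a steel lip at nest x 0 to +24 mm, over the middle of the channel; 6 mm above the channel floor at rest, 17 mm at 0.32 rad.
- coupon: Loose flat steel test coupon 70 x 36 x 12 mm (x, y, z), about 0.16 to 0.32 kg, lying in the channel in front of the jaw with its long side along the channel. Origin: centre of its underside, which is on the channel floor. Its rear face is 35 mm behind the origin (nest -x) and its front face 35 mm ahead.
- spur_gear: Black oxide spur gear, 72 mm across, 18 mm high, lying flat beside the nest; leave it. Origin at the centre of its underside.
- idler_gear: White acetal gear, 64 mm across, 14 mm high, lying flat beside the nest; leave it. Origin at the centre of its underside.
- bushing: Bronze flanged bushing, flange 40 mm across, 30 mm high, standing beside the nest; leave it. Origin at the centre of its underside.
- spacer: Pale green nylon ring, 48 mm across, 10 mm high, lying beyond the end stop, towards the fence; leave it. Origin at the centre of its underside.
- shaft0: Chrome steel shaft 16 mm across, 110 mm long, upright in the slotted stand (55 x 150 x 35 mm) at the far end of the nest, its top 120 mm above the table; leave it. Origin at its foot.
- shaft1: As shaft0: the middle shaft.
- shaft2: As shaft0: the third shaft.
Not all that is in view belongs to the job. Leave any purple look-alike of the coupon alone.

How it is judged (in metres and radians):
On the way, in this order (a step that is already met when the one before it is completed fails the run):
1. a fingertip holds the clip's thumb bar down, jaw open, while the coupon is still in front of the jaw (value of joint clip above 0.22 rad and contact force between the fingers and clip above 0.5 N and x of coupon in the frame of nest below -0.032 m), for 0.1 s.
2. with the bar still held down by the fingertip, the coupon has been pushed under the jaw to the end stop (value of joint clip above 0.21 rad and contact force between the fingers and clip above 0.5 N and x of coupon in the frame of nest between 0.0065 and 0.013 m), for 0.1 s.
At the end, for the whole second after the job is handed in: The coupon lies flat in the channel with its front face against the end stop (within 3.5 mm), at rest, and the released clip's jaw clamps it (more than 1 N) (x of coupon in the frame of nest between 0.0065 and 0.013 m and y of coupon in the frame of nest between -0.005 and 0.005 m and z of coupon in the frame of nest between 0.0175 and 0.0225 m and value of joint clip between 0.12 and 0.23 rad and contact force between clip and coupon above 1 N and linear speed of coupon below 0.01 m/s and angle between coupon's own z axis and vertical below 0.06 rad); the robot touches nothing.
It fails at once if the coupon is lifted out of its channel or tipped up (z of coupon in the frame of nest above 0.03 m or angle between coupon's own z axis and vertical above 0.25 rad).
It fails at once if a gear, the bushing or the spacer ring is moved (distance of any of spur_gear, idler_gear, bushing, spacer from where it was at the start of the episode above 0.02 m).
It fails at once if a shaft is moved or tipped (distance of any of shaft0, shaft1, shaft2 from where it was at the start of the episode above 0.02 m or angle between any of shaft0, shaft1, shaft2's own z axis and vertical above 0.25 rad).
It also fails if it takes over 45 s, if anything falls off the work surface, if the arm or the gripper's body presses on something with over 40 N, if the wrist force passes 120 N, or if a joint passes its speed limit or range.

## Working session

There is one attempt and no reset: what is moved stays moved. The work goes in short steps, Python scripts to look and compute and a tool call to move; the robot and the scene stay as the last step left them, time stands still between calls to the robot, and variables do not carry over. Pictures are saved under pics/ and viewed, at most 10 in all, crops included, and the job is handed in when it is done.

Besides the shell and the picture viewer there is one more tool, called after "Call:" as name([rows], argument=value, ...), one row to a line, values as JSON. step_arm: Moves the arm, as the interface text tells. Its arguments: {"type":"object","properties":{"motion":{"type":"array","items":{"type":"object","properties":{"dr":{"type":"array","items":{"type":"number"}},"slide":{"type":"array","items":{"type":"number"}},"jaw":{"type":"number"}}}}},"required":["motion"]}

```bash
mkdir -p pics
python3 - <<'E'
from bench import arm, optics
import cv2
for n in("scene","top"):
    i=optics.get_image(n); cv2.imwrite(f"pics/{n}0.png",i)
    c=optics.camera_info(n); print(n,{k:(v.tolist() if hasattr(v,'tolist') else v) for k,v in c.items()})
print(arm.read_state())
E
```

```text
scene {'camera_matrix': [[439.512158267694, 0.0, 278.1101714393642], [0.0, 439.512158267694, 209.0917671659047], [0.0, 0.0, 1.0]], 'view': [[0.40819428195717855, 0.9128824722059042, -0.0047979283758507974, -242.33881540939498], [-0.7455644472988759, 0.3364018815853229, 0.5752976872800515, 380.9051403748537], [0.5267932071519006, -0.23125606155318518, 0.8179300403417912, -1163.1483023098053], [0.0, 0.0, 0.0, 1.0]]}
top {'camera_matrix': [[451.39180347901106, 0.0, 281.88877342994687], [0.0, 451.39180347901106, 210.6286938358951], [0.0, 0.0, 1.0]], 'view': [[0.07971142468801969, -0.9968137210104824, -0.0029145118702559665, -30.629969090392645], [0.9717495186262116, 0.07705488283615558, 0.22308163994563154, -566.9365459552414], [-0.22214626223263853, -0.02061433084875776, 0.9747954080419776, -793.3121536652227], [0.0, 0.0, 0.0, 1.0]]}
{'clock': 0.1, 'joints': array([-1.01739747e+00,  3.85485762e-01,  6.76129773e-03, -4.02249203e-04,
       -1.19399889e+00, -2.58599825e-01]), 'joint_vel': array([ 0.00151208, -0.00120335,  0.00289211,  0.00073881,  0.0010961 ,
        0.00078658]), 'joint_efforts': array([-5.15077390e-04, -3.93320346e+01,  1.88929027e+01,  4.19795752e+00,
       -2.57539847e-03,  1.04256307e-05]), 'position': array([ 181.45035946, -597.54021886,  230.33168046]), 'ee_rot': array([-1.46792898e-01,  9.89166761e-01,  9.59019812e-04, -2.08780763e-04]), 'contact_force': array([ 0.85439962,  0.36404649, -0.27431281]), 'wrist_torque': array([-0.02172208,  0.00059169,  0.06363206]), 'grasp_force': 0.0, 'gripper_width': 85.33132375130864}
```

View pics/scene0.png

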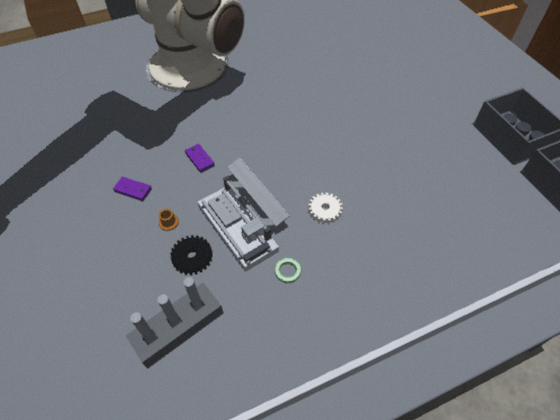

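View pics/top0.png

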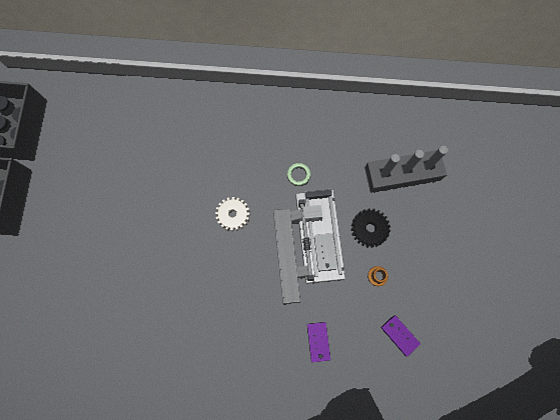

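The scene view shows the nest around (240,220), with the thumb bar on its upper right. In the top view the nest is around (322,237), the bar is on the left at (287,255), and the push direction is up, roughly world +x. I'll enlarge both.

Run:
```python
import cv2
i=cv2.imread("pics/top0.png"); cv2.imwrite("pics/topc.png",cv2.resize(i[180:310,260:360],None,fx=4.6*1.3,fy=4.6,interpolation=2) if 0 else cv2.resize(i[184:309,255:380],None,fx=4.8,fy=4.8,interpolation=2))
i=cv2.imread("pics/scene0.png"); cv2.imwrite("pics/scenec.png",cv2.resize(i[150:275,185:310],None,fx=4.8,fy=4.8,interpolation=2))
```

```text
(no output)
```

View pics/topc.png

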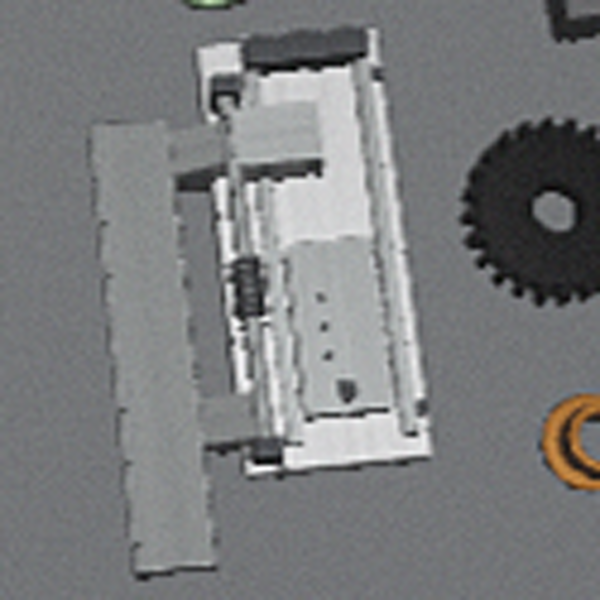

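View pics/scenec.png

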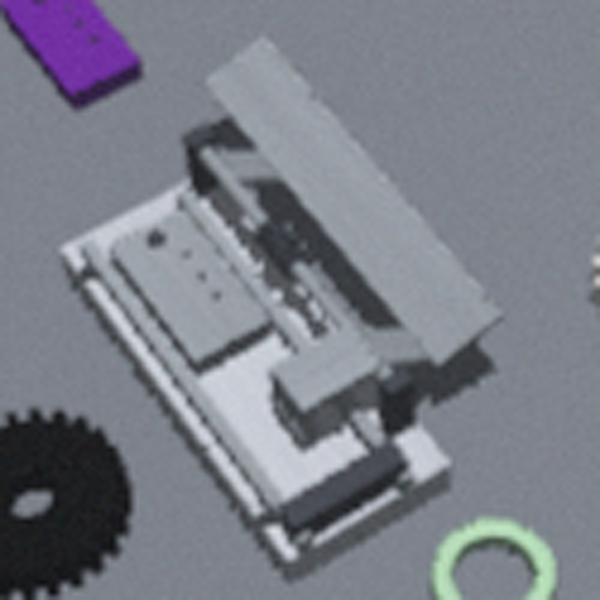

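In the enlarged crops I can read the base corners, the coupon top (its hole end is at the rear) and the thumb bar corners. I'll fit the nest pose and coupon offset from both views.

```bash
cat > fit.py <<'E'
from bench import optics
import numpy as np
from scipy.optimize import least_squares
off={"top":(255,184),"scene":(185,150)}
B=lambda x,y,z:("n",x,y,z)
C=lambda x,y:("c",x,y,32)
P=[("top",432,458,B(-120,-32,20)),("top",380,30,B(60,-32,20)),("top",248,475,B(-120,44,20)),("top",198,45,B(60,44,20)),
("top",303,416,C(-35,18)),("top",392,408,C(-35,-18)),("top",285,245,C(35,18)),("top",370,237,C(35,-18)),
("top",90,125,B(26,92,42.4)),("top",165,122,B(26,59.7,31.7)),("top",216,568,B(-154,59.7,31.7)),("top",135,575,B(-154,92,42.4)),
("scene",503,318,B(26,92,42.4)),("scene",435,362,B(26,59.7,31.7)),("scene",262,38,B(-154,92,42.4)),("scene",208,78,B(-154,59.7,31.7)),
("scene",62,250,B(-120,-32,20)),("scene",290,562,B(60,-32,20)),("scene",450,465,B(60,44,20)),
("scene",115,245,C(-35,-18)),("scene",180,205,C(-35,18)),("scene",272,325,C(35,18)),("scene",202,360,C(35,-18))]
K={n:optics.camera_info(n) for n in off}
def f(p):
    X,Y,a,cx,cy=p; r=[]
    for n,u,v,(k,x,y,z) in P:
        if k=="c": x+=cx;y+=cy
        w=np.array([X+x*np.cos(a)-y*np.sin(a),Y+x*np.sin(a)+y*np.cos(a),z,1])
        q=np.array(K[n]["view"])@w; q=np.array(K[n]["camera_matrix"])@[q[0],-q[1],-q[2]]
        r+=[q[0]/q[2]-(off[n][0]+(u+.5)/4.8-.5),q[1]/q[2]-(off[n][1]+(v+.5)/4.8-.5)]
    return np.array(r)
s=least_squares(f,[500,-100,0.07,-60,0],loss="soft_l1")
print(s.x.round(3)); 
for p,r in zip(P,f(s.x).reshape(-1,2)): print(p[0],p[3],r.round(1))
E
python3 fit.py
```

```text
[ 5.64604e+02 -6.29330e+01  1.82000e-01 -6.46670e+01  1.03000e+00]
top ('n', -120, -32, 20) [-0.  -0.1]
top ('n', 60, -32, 20) [-1.  -0.4]
top ('n', -120, 44, 20) [-0.8  0.4]
top ('n', 60, 44, 20) [-0.5  0.2]
top ('c', -35, 18, 32) [-0.2  0.2]
top ('c', -35, -18, 32) [-0.1 -0. ]
top ('c', 35, 18, 32) [-0.7 -0.1]
top ('c', 35, -18, 32) [-0.1 -0.3]
top ('n', 26, 92, 42.4) [-0.3 -0.2]
top ('n', 26, 59.7, 31.7) [ 0.5 -0. ]
top ('n', -154, 59.7, 31.7) [-0.1 -0.4]
top ('n', -154, 92, 42.4) [-0.2 -0.2]
scene ('n', 26, 92, 42.4) [-0.2 -0.7]
scene ('n', 26, 59.7, 31.7) [-0.   1.3]
scene ('n', -154, 92, 42.4) [ 0.2 -0.8]
scene ('n', -154, 59.7, 31.7) [-1.3  0.9]
scene ('n', -120, -32, 20) [-1.  -0.6]
scene ('n', 60, -32, 20) [-1.   0.4]
scene ('n', 60, 44, 20) [ 0.2 -0.1]
scene ('c', -35, -18, 32) [-1.4  0.2]
scene ('c', -35, 18, 32) [0.9 0.2]
scene ('c', 35, 18, 32) [ 0.1 -0.9]
scene ('c', 35, -18, 32) [-1.4  0.7]
```

Call:
step_arm([
  {"dr":[0,0,0.1],"slide":[-26,28,3],"jaw":56},
  {"dr":[0,0,0.2],"slide":[-64,70,6],"jaw":56},
  {"dr":[0,0,0.3],"slide":[-105,115,10],"jaw":56},
  {"dr":[0,0,0.4],"slide":[-146,160,15],"jaw":56},
  {"dr":[0,0,0.5],"slide":[-187,205,20],"jaw":56},
  {"dr":[0,0,0.6],"slide":[-228,250,25],"jaw":56},
  {"dr":[0,0,0.7],"slide":[-269,295,30],"jaw":56},
  {"dr":[0,0,0.8],"slide":[-300,330,35],"jaw":56},
])

```text
clock: 1.1
position: [373.2, -193.0, 196.2]
ee_rot: [-0.092, 0.996, 0.0, 0.0]
contact_force: [1.0, -0.1, 0.6]
gripper_width: 56.3
grasp_force: 0.0
```

```bash
cat > h.py <<'E'
from bench import arm, optics
import numpy as np
from scipy.spatial.transform import Rotation as R
a=0.182
def go(nx,ny,z):
    s=arm.read_state(); r=R.from_quat(s["ee_rot"]); M=r.as_matrix()
    n=R.from_euler("z",a).as_matrix()
    p=np.array(s["position"]); cur=n.T@(p-[564.6,-62.9,0])
    t=n@[nx,ny,z]+np.array([564.6,-62.9,0])
    W=n@np.diag([-1,1,-1])
    print("t",round(s["clock"],2),"nest",cur.round(1),"slide",(M.T@(t-p)).round(1),"dr",(R.from_matrix(M.T@W).as_rotvec(degrees=True)/8).round(3),"F",(n.T@np.array(s["contact_force"])).round(1),"w",round(s["gripper_width"],1),"T",np.array(s["wrist_torque"]).round(2))
E
python3 -c "
from h import *
go(-116,35.5,100)"
```

```text
t 1.1 nest [-211.8  -93.3  196.2] slide [-96.  128.6  96.2] dr [0.001 0.002 0.014] F [ 1.  -0.3  0.6] w 56.3 T [ 0.   -0.13  0.01]
```

Call:
step_arm([
  {"dr":[0,0,0],"slide":[-20,27,20],"jaw":56},
  {"dr":[0,0,0],"slide":[-45,60,45],"jaw":56},
  {"dr":[0,0,0],"slide":[-70,95,70],"jaw":56},
  {"dr":[0,0,0],"slide":[-88,118,95],"jaw":56},
  {"dr":[0,0,0],"slide":[-96,129,112],"jaw":56},
  {"dr":[0,0,0],"slide":[-96,129,121],"jaw":56},
  {"dr":[0,0,0],"slide":[-96,129,121],"jaw":56},
  {"dr":[0,0,0],"slide":[-96,129,121],"jaw":56},
])

```text
clock: 2.1
position: [443.8, -51.3, 75.9]
ee_rot: [-0.091, 0.996, 0.0, 0.001]
contact_force: [-0.5, -0.3, 0.2]
gripper_width: 56.0
grasp_force: 0.0
```

Run:
```python
from h import *
import cv2
go(-116,35.5,60)
A=[cv2.resize(optics.get_image(n)[y:y+125,x:x+125],None,fx=3.2,fy=3.2,interpolation=2) for n,(x,y) in {"top":(255,194),"scene":(185,130)}.items()]
cv2.imwrite("pics/b.png",np.hstack(A))
```

```text
t 2.1 nest [-116.7   33.3   75.9] slide [-0.7  2.2 15.9] dr [-0.     0.007  0.002] F [-0.6 -0.2  0.2] w 56.0 T [0.01 0.   0.02]
```

View pics/b.png

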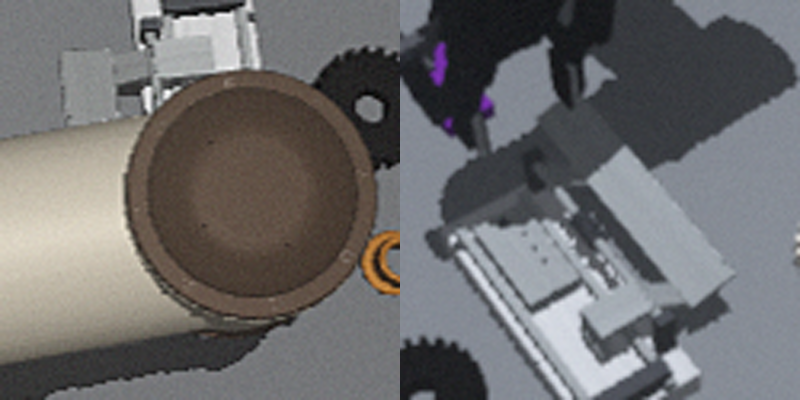

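The top view is blocked by the arm. The scene view shows the bar finger's tip at about crop (575,107) and the channel finger's tip at about (485,150). I'll compare these with predictions for several tip heights.

Run:
```python
from h import *
K=optics.camera_info("scene")
n=R.from_euler("z",a).as_matrix()
for y in (33.3+35,33.3-35):
  for z in (72,76,80,84):
    w=n@[-116.7,y,z]+np.array([564.6,-62.9,0]); q=np.array(K["view"])@[*w,1]; q=np.array(K["camera_matrix"])@[q[0],-q[1],-q[2]]; q=q/q[2]
    print(round(y),z,400+3.2*(q[0]-185),3.2*(q[1]-130))
```

```text
68 72 569.4260824489895 106.77690538382431
68 76 568.9097237012419 102.48998951981457
68 80 568.3894514648988 98.17058307359476
68 84 567.8652210801622 93.81831527039503
-2 72 470.2655825223853 156.99620359207358
-2 76 469.35102887375785 152.78919031405803
-2 80 468.4293575374033 148.54943515499218
-2 84 467.50048509658006 144.27655439180145
```

Call:
step_arm([
  {"dr":[0,0,0],"slide":[0,3,8],"jaw":56},
  {"dr":[0,0,0],"slide":[0,3,16],"jaw":56},
  {"dr":[0,0,0],"slide":[0,3,22],"jaw":56},
  {"dr":[0,0,0],"slide":[0,3,27],"jaw":56},
  {"dr":[0,0,0],"slide":[0,3,30],"jaw":56},
  {"dr":[0,0,0],"slide":[0,3,32],"jaw":56},
  {"dr":[0,0,0],"slide":[0,3,32],"jaw":56},
  {"dr":[0,0,0],"slide":[0,3,32],"jaw":56},
])

```text
clock: 3.2
position: [443.3, -47.8, 43.5]
ee_rot: [-0.091, 0.996, 0.0, 0.0]
contact_force: [0.5, -0.1, 0.2]
gripper_width: 56.3
grasp_force: 0.0
```

```bash
python3 -c "
from h import *
go(-116,37,36)"
```

```text
t 3.2 nest [-116.6   36.8   43.5] slide [-0.6  0.2  7.5] dr [0.    0.003 0.008] F [ 0.5 -0.2  0.2] w 56.3 T [ 0.06 -0.06 -0.02]
```

Call:
step_arm([
  {"dr":[0,0,0],"slide":[0,0,2],"jaw":56},
  {"dr":[0,0,0],"slide":[0,0,4],"jaw":56},
  {"dr":[0,0,0],"slide":[0,0,6],"jaw":56},
  {"dr":[0,0,0],"slide":[0,0,8],"jaw":56},
  {"dr":[0,0,0],"slide":[0,0,10],"jaw":56},
  {"dr":[0,0,0],"slide":[0,0,11],"jaw":56},
  {"dr":[0,0,0],"slide":[0,0,11],"jaw":56},
  {"dr":[0,0,0],"slide":[0,0,11],"jaw":56},
])

```text
clock: 4.2
position: [443.2, -47.8, 32.4]
ee_rot: [-0.091, 0.996, 0.0, 0.0]
contact_force: [-0.2, 0.2, 0.1]
gripper_width: 56.2
grasp_force: 0.0
```

```bash
python3 -c "
from h import *
go(-116,37,26)"
```

```text
t 4.2 nest [-116.7   36.8   32.4] slide [-0.7  0.2  6.4] dr [0.    0.001 0.008] F [-0.2  0.3  0.1] w 56.2 T [ 0.02  0.   -0.  ]
```

Call:
step_arm([
  {"dr":[0,0,0],"slide":[0,0,1],"jaw":56},
  {"dr":[0,0,0],"slide":[0,0,2],"jaw":56},
  {"dr":[0,0,0],"slide":[0,0,3],"jaw":56},
  {"dr":[0,0,0],"slide":[0,0,4],"jaw":56},
  {"dr":[0,0,0],"slide":[0,0,5],"jaw":56},
  {"dr":[0,0,0],"slide":[0,0,5],"jaw":56},
  {"dr":[0,0,0],"slide":[0,0,5],"jaw":56},
  {"dr":[0,0,0],"slide":[0,0,5],"jaw":56},
])

```text
clock: 5.2
position: [443.4, -48.4, 27.7]
ee_rot: [-0.092, 0.996, -0.0, 0.0]
contact_force: [0.9, -6.5, 5.2]
gripper_width: 56.3
grasp_force: 3.4
```

Run:
```python
from h import *
import cv2
go(-116,37,26)
cv2.imwrite("pics/c.png",cv2.resize(optics.get_image("scene")[150:260,190:310],None,fx=5,fy=5,interpolation=2))
```

```text
t 5.2 nest [-116.5   36.2   27.7] slide [-0.5  0.8  1.7] dr [-0.005  0.002  0.009] F [-0.3 -6.5  5.2] w 56.3 T [-1.73 -0.14  0.01]
```

View pics/c.png

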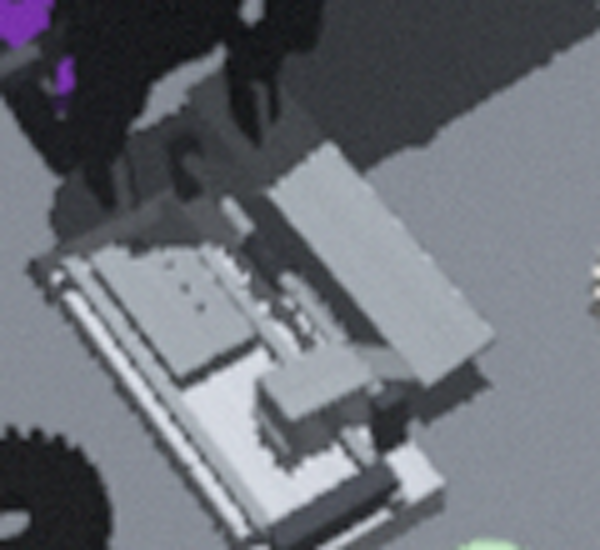

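The bar is contacted with F = (-0.3, -6.5, 5.2) N in nest axes, and the picture shows finger A on the bar's rear end at about (262,140). I'll keep pressing and follow the bar slightly in -y.

Call:
step_arm([
  {"dr":[0,0,0],"slide":[0,-0.5,1],"jaw":56},
  {"dr":[0,0,0],"slide":[0,-1,2],"jaw":56},
  {"dr":[0,0,0],"slide":[0,-1.5,3],"jaw":56},
  {"dr":[0,0,0],"slide":[0,-2,4],"jaw":56},
  {"dr":[0,0,0],"slide":[0,-2.5,5],"jaw":56},
  {"dr":[0,0,0],"slide":[0,-2.5,5],"jaw":56},
  {"dr":[0,0,0],"slide":[0,-2.5,5],"jaw":56},
  {"dr":[0,0,0],"slide":[0,-2.5,5],"jaw":56},
])

```text
clock: 6.25
position: [443.9, -50.7, 22.9]
ee_rot: [-0.092, 0.996, -0.0, 0.0]
contact_force: [-0.5, -4.3, 8.6]
gripper_width: 56.2
grasp_force: 4.1
```

Run:
```python
from h import *
import cv2
go(-116,34,20)
cv2.imwrite("pics/d.png",cv2.resize(optics.get_image("scene")[150:260,190:310],None,fx=5,fy=5,interpolation=2))
```

```text
t 6.25 nest [-116.5   33.8   22.9] slide [-0.5  0.2  2.9] dr [-0.004  0.004  0.01 ] F [-1.3 -4.2  8.6] w 56.2 T [-1.28  0.16 -0.01]
```

View pics/d.png

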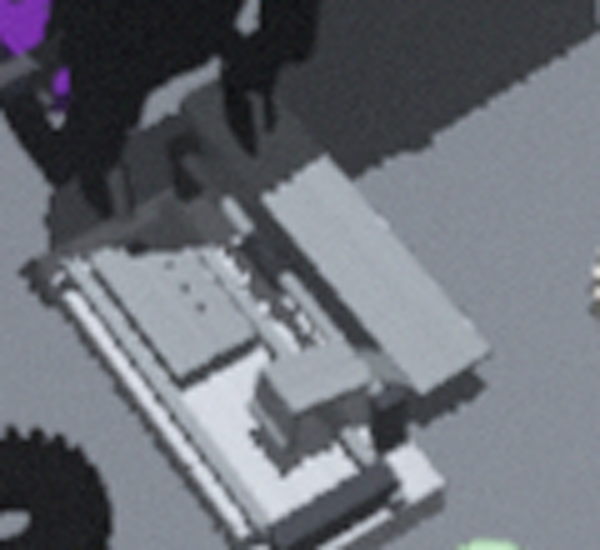

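The jaw has risen, and the bar's front outer corner is now at crop (493,352) and its inner corner at (425,395). I'll convert those to a clip angle.

Run:
```python
from h import *
K=optics.camera_info("scene")
n=R.from_euler("z",a).as_matrix()
for th in (0,.1,.2,.25,.3,.35,.4):
  o=[]
  for dy in (52,18):
    b=.32-th; y=36+dy*np.cos(b)+21*np.sin(b); z=46+dy*np.sin(b)-21*np.cos(b)
    w=n@[26,y,z]+np.array([564.6,-62.9,0]); q=np.array(K["view"])@[*w,1]; q=np.array(K["camera_matrix"])@[q[0],-q[1],-q[2]]; q=q/q[2]
    o+=[5*(q[0]-190),5*(q[1]-150)]
  print(th,np.round(o))
```

```text
0 [496. 326. 426. 382.]
0.1 [494. 335. 423. 387.]
0.2 [492. 344. 419. 392.]
0.25 [490. 349. 417. 395.]
0.3 [488. 354. 415. 397.]
0.35 [485. 359. 412. 400.]
0.4 [483. 364. 410. 403.]
```

Call:
step_arm([
  {"dr":[0,0,0],"slide":[0,-0.3,0.5],"jaw":56},
  {"dr":[0,0,0],"slide":[0,-0.5,1],"jaw":56},
  {"dr":[0,0,0],"slide":[0,-0.8,1.5],"jaw":56},
  {"dr":[0,0,0],"slide":[0,-1,2],"jaw":56},
  {"dr":[0,0,0],"slide":[0,-1,2.5],"jaw":56},
  {"dr":[0,0,0],"slide":[0,-1,2.5],"jaw":56},
  {"dr":[0,0,0],"slide":[0,-1,2.5],"jaw":56},
  {"dr":[0,0,0],"slide":[0,-1,2.5],"jaw":56},
])

```text
clock: 7.3
position: [444.2, -51.9, 20.7]
ee_rot: [-0.092, 0.996, -0.0, 0.0]
contact_force: [-0.8, -6.7, 11.3]
gripper_width: 56.1
grasp_force: 5.5
```

Run:
```python
from h import *
import cv2
go(-36,34,20)
cv2.imwrite("pics/e.png",cv2.resize(optics.get_image("scene")[150:260,190:310],None,fx=5,fy=5,interpolation=2))
```

```text
t 7.3 nest [-116.4   32.6   20.7] slide [-80.4   1.3   0.8] dr [-0.006  0.005  0.012] F [-2.  -6.4 11.3] w 56.1 T [-1.71  0.29  0.06]
```

View pics/e.png

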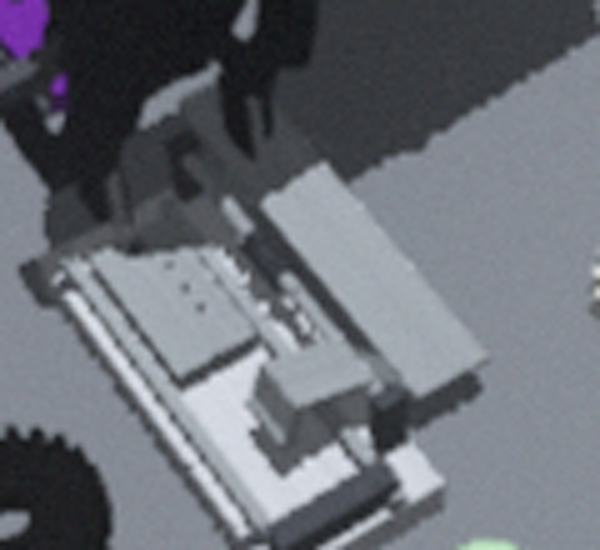

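The front outer corner is at (490,358), so the clip is at about 0.30 rad and the jaw is open. Now the push.

Call:
step_arm([
  {"dr":[0,0,0],"slide":[-4,0,0.3],"jaw":56},
  {"dr":[0,0,0],"slide":[-10,0,0.5],"jaw":56},
  {"dr":[0,0,0],"slide":[-18,0,0.5],"jaw":56},
  {"dr":[0,0,0],"slide":[-27,0,0.5],"jaw":56},
  {"dr":[0,0,0],"slide":[-36,0,0.5],"jaw":56},
  {"dr":[0,0,0],"slide":[-43,0,0.5],"jaw":56},
  {"dr":[0,0,0],"slide":[-48,0,0.5],"jaw":56},
  {"dr":[0,0,0],"slide":[-50,0,0.5],"jaw":56},
])

```text
clock: 8.35
position: [488.9, -42.8, 18.7]
ee_rot: [-0.091, 0.996, -0.0, -0.005]
contact_force: [-7.7, -1.8, 9.6]
gripper_width: 55.8
grasp_force: 4.9
```

Run:
```python
from h import *
import cv2
go(-36,34,20)
A=[cv2.resize(optics.get_image(n)[y:y+125,x:x+125],None,fx=3.2,fy=3.2,interpolation=2) for n,(x,y) in {"top":(255,184),"scene":(185,150)}.items()]
cv2.imwrite("pics/f.png",np.hstack(A))
```

```text
t 8.35 nest [-70.8  33.5  18.7] slide [-34.8   0.5  -1.7] dr [ 0.003 -0.065  0.001] F [-7.9 -0.4  9.6] w 55.8 T [-0.03  2.36  0.09]
```

View pics/f.png

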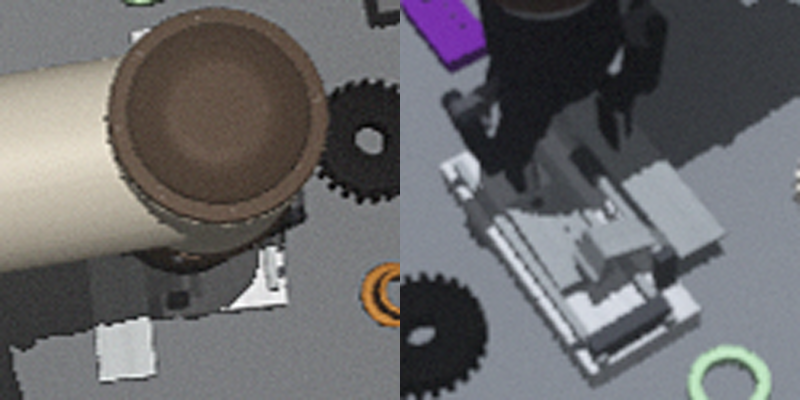

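The coupon's front is now under the raised jaw in the scene view, and the force is modest. Next I'll push most of the remaining ~35 mm.

Call:
step_arm([
  {"dr":[0,0,0],"slide":[-3,0,-0.3],"jaw":56},
  {"dr":[0,0,0],"slide":[-7,0,-0.5],"jaw":56},
  {"dr":[0,0,0],"slide":[-11,0,-0.5],"jaw":56},
  {"dr":[0,0,0],"slide":[-15,0,-0.5],"jaw":56},
  {"dr":[0,0,0],"slide":[-19,0,-0.5],"jaw":56},
  {"dr":[0,0,0],"slide":[-22,0,-0.5],"jaw":56},
  {"dr":[0,0,0],"slide":[-24,0,-0.5],"jaw":56},
  {"dr":[0,0,0],"slide":[-24,0,-0.5],"jaw":56},
])

```text
clock: 9.45
position: [513.0, -38.3, 19.1]
ee_rot: [-0.091, 0.996, -0.0, -0.004]
contact_force: [-4.7, -1.1, 6.9]
gripper_width: 55.7
grasp_force: 4.0
```

Run:
```python
from h import *
import cv2
go(-36,34,20)
cv2.imwrite("pics/g.png",cv2.resize(optics.get_image("scene")[165:275,190:310],None,fx=5,fy=5,interpolation=2))
```

```text
t 9.45 nest [-46.3  33.6  19.1] slide [-10.3   0.4  -1. ] dr [ 0.004 -0.055  0.002] F [-4.8 -0.2  6.9] w 55.7 T [0.02 1.73 0.11]
```

View pics/g.png

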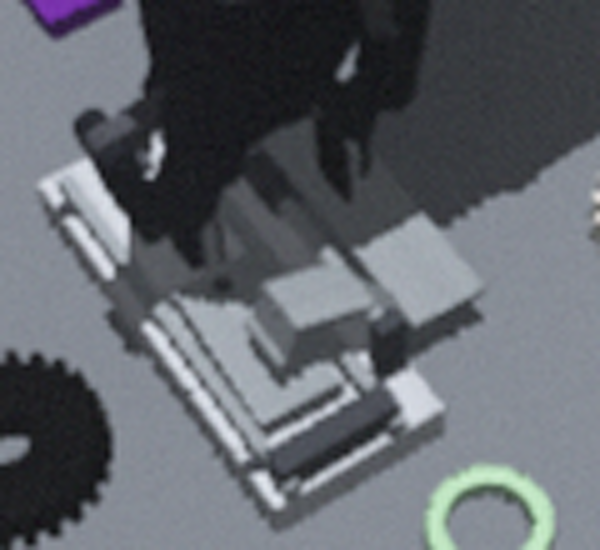

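The coupon's front edge, from (265,428) to (345,382), is about 10 mm short of the stop. From here I'll go by force.

Call:
step_arm([
  {"dr":[0,0,0],"slide":[-1,0,0],"jaw":56},
  {"dr":[0,0,0],"slide":[-2,0,0],"jaw":56},
  {"dr":[0,0,0],"slide":[-3,0,0],"jaw":56},
  {"dr":[0,0,0],"slide":[-4,0,0],"jaw":56},
  {"dr":[0,0,0],"slide":[-5,0,0],"jaw":56},
  {"dr":[0,0,0],"slide":[-6,0,0],"jaw":56},
  {"dr":[0,0,0],"slide":[-7,0,0],"jaw":56},
  {"dr":[0,0,0],"slide":[-7,0,0],"jaw":56},
])

```text
clock: 10.5
position: [519.5, -37.1, 19.1]
ee_rot: [-0.091, 0.996, -0.0, -0.004]
contact_force: [-5.8, -0.5, 5.7]
gripper_width: 55.7
grasp_force: 4.2
```

```bash
python3 -c "
from h import *
go(-36,34,20)"
```

```text
t 10.5 nest [-39.7  33.5  19.1] slide [-3.7  0.5 -0.9] dr [ 0.003 -0.061  0.001] F [-5.8  0.6  5.7] w 55.7 T [0.03 1.89 0.13]
```

Call:
step_arm([
  {"dr":[0,0,0],"slide":[-0.5,0,0],"jaw":56},
  {"dr":[0,0,0],"slide":[-1,0,0],"jaw":56},
  {"dr":[0,0,0],"slide":[-1.5,0,0],"jaw":56},
  {"dr":[0,0,0],"slide":[-2,0,0],"jaw":56},
  {"dr":[0,0,0],"slide":[-2.5,0,0],"jaw":56},
  {"dr":[0,0,0],"slide":[-3,0,0],"jaw":56},
  {"dr":[0,0,0],"slide":[-3,0,0],"jaw":56},
  {"dr":[0,0,0],"slide":[-3,0,0],"jaw":56},
])

```text
clock: 11.5
position: [522.4, -36.6, 19.1]
ee_rot: [-0.091, 0.996, -0.0, -0.004]
contact_force: [-6.8, -1.0, 7.1]
gripper_width: 55.9
grasp_force: 4.3
```

```bash
python3 -c "
from h import *
go(-36,34,20)"
```

```text
t 11.5 nest [-36.8  33.5  19.1] slide [-0.8  0.5 -0.9] dr [ 0.003 -0.061  0.002] F [-6.8  0.3  7.1] w 55.9 T [0.08 1.92 0.16]
```

Not there yet. I'll continue in small steps until the force rises.

Call:
step_arm([
  {"dr":[0,0,0],"slide":[-0.5,0,0],"jaw":56},
  {"dr":[0,0,0],"slide":[-1,0,0],"jaw":56},
  {"dr":[0,0,0],"slide":[-1.5,0,0],"jaw":56},
  {"dr":[0,0,0],"slide":[-2,0,0],"jaw":56},
  {"dr":[0,0,0],"slide":[-2.5,0,0],"jaw":56},
  {"dr":[0,0,0],"slide":[-3,0,0],"jaw":56},
  {"dr":[0,0,0],"slide":[-3,0,0],"jaw":56},
  {"dr":[0,0,0],"slide":[-3,0,0],"jaw":56},
])

```text
clock: 12.5
position: [523.3, -36.5, 19.0]
ee_rot: [-0.091, 0.996, -0.0, -0.006]
contact_force: [-10.0, -1.0, 10.2]
gripper_width: 56.2
grasp_force: 5.9
```

```bash
python3 -c "
from h import *
go(-34,34,20)"
```

```text
t 12.5 nest [-35.8  33.4  19. ] slide [-1.8  0.6 -1.1] dr [ 0.004 -0.092 -0.004] F [-10.1   0.8  10.2] w 56.2 T [-0.16  2.88  0.02]
```

Call:
step_arm([
  {"dr":[0,0,0],"slide":[-0.5,0,0],"jaw":56},
  {"dr":[0,0,0],"slide":[-1,0,0],"jaw":56},
  {"dr":[0,0,0],"slide":[-1.5,0,0],"jaw":56},
  {"dr":[0,0,0],"slide":[-2,0,0],"jaw":56},
  {"dr":[0,0,0],"slide":[-2.5,0,0],"jaw":56},
  {"dr":[0,0,0],"slide":[-2.5,0,0],"jaw":56},
  {"dr":[0,0,0],"slide":[-2.5,0,0],"jaw":56},
  {"dr":[0,0,0],"slide":[-2.5,0,0],"jaw":56},
])

```text
clock: 13.5
position: [523.5, -36.6, 18.8]
ee_rot: [-0.09, 0.996, -0.0, -0.009]
contact_force: [-13.3, -1.4, 14.1]
gripper_width: 56.1
grasp_force: 7.9
```

```bash
python3 -c "
from h import *
go(-34,34,20)"
```

```text
t 13.5 nest [-35.7  33.3  18.8] slide [-1.7  0.7 -1.3] dr [ 0.005 -0.127 -0.012] F [-13.3   1.   14.1] w 56.1 T [-0.33  3.85 -0.04]
```

The force climbs while the position holds at the predicted home, so the coupon is against the stop. I'll back off along the channel with the bar still held, then raise.

Call:
step_arm([
  {"dr":[0,0,0],"slide":[2,0,0],"jaw":56},
  {"dr":[0,0,0],"slide":[5,0,0],"jaw":56},
  {"dr":[0,0,0],"slide":[8,0,0],"jaw":56},
  {"dr":[0,0,0],"slide":[11,0,0],"jaw":56},
  {"dr":[0,0,0],"slide":[12,0,-1],"jaw":56},
  {"dr":[0,0,0],"slide":[12,0,-4],"jaw":56},
  {"dr":[0,0,0],"slide":[12,0,-7],"jaw":56},
  {"dr":[0,0,0],"slide":[12,0,-10],"jaw":56},
])

```text
clock: 14.5
position: [518.5, -37.7, 29.2]
ee_rot: [-0.091, 0.996, -0.0, -0.002]
contact_force: [-0.1, -0.1, 0.4]
gripper_width: 56.1
grasp_force: 0.0
```

Call:
step_arm([
  {"dr":[0,0,0],"slide":[0,0,-3],"jaw":56},
  {"dr":[0,0,0],"slide":[0,0,-7],"jaw":56},
  {"dr":[0,0,0],"slide":[0,0,-12],"jaw":56},
  {"dr":[0,0,0],"slide":[0,0,-25],"jaw":56},
  {"dr":[0,0,0],"slide":[0,0,-45],"jaw":56},
  {"dr":[0,0,0],"slide":[0,0,-75],"jaw":56},
  {"dr":[0,0,0],"slide":[0,0,-110],"jaw":56},
  {"dr":[0,0,0],"slide":[0,0,-140],"jaw":56},
])

```text
clock: 15.5
position: [520.1, -37.2, 172.1]
ee_rot: [-0.091, 0.996, 0.0, 0.001]
contact_force: [-0.1, -0.1, -0.6]
gripper_width: 55.7
grasp_force: 0.0
```

Call:
step_arm([
  {"dr":[0,0,0],"slide":[20,-15,0],"jaw":56},
  {"dr":[0,0,0],"slide":[50,-40,0],"jaw":56},
  {"dr":[0,0,0],"slide":[80,-75,0],"jaw":56},
  {"dr":[0,0,0],"slide":[110,-110,0],"jaw":56},
  {"dr":[0,0,0],"slide":[125,-150,0],"jaw":56},
  {"dr":[0,0,0],"slide":[130,-190,0],"jaw":56},
  {"dr":[0,0,0],"slide":[130,-220,0],"jaw":56},
  {"dr":[0,0,0],"slide":[130,-230,0],"jaw":56},
])

```text
clock: 16.5
position: [432.8, -288.3, 169.2]
ee_rot: [-0.09, 0.996, 0.0, -0.001]
contact_force: [0.5, 0.5, -0.1]
gripper_width: 55.9
grasp_force: 0.0
```

The picture budget is used up, so I'll check by numbers: the brightness profile along the channel, at the coupon's top height, in both views.

Run:
```python
from h import *
import cv2
n=R.from_euler("z",a).as_matrix()
for c in("top","scene"):
    K=optics.camera_info(c); g=cv2.cvtColor(optics.get_image(c),7-1).astype(np.float32)
    xs=np.arange(-44,56,2.)
    for Y in ((-14,-8),(-8,8)):
      prof=[]
      for y in np.linspace(*Y,7):
        w=(n@np.array([xs,0*xs+y,0*xs+32])).T+[564.6,-62.9,0]; q=np.array(K["view"])@np.c_[w,np.ones(len(w))].T; q=np.array(K["camera_matrix"])@[q[0],-q[1],-q[2]]; q=(q/q[2]).astype(np.float32)
        prof.append(cv2.remap(g,q[0][None],q[1][None],1)[0])
      print(c,Y,[f"{int(x)}:{int(v)}" for x,v in zip(xs,np.mean(prof,0))])
```

```text
top (-14, -8) ['-44:207', '-42:207', '-40:208', '-38:208', '-36:206', '-34:207', '-32:210', '-30:213', '-28:73', '-26:62', '-24:163', '-22:171', '-20:166', '-18:164', '-16:167', '-14:163', '-12:164', '-10:162', '-8:164', '-6:163', '-4:162', '-2:163', '0:162', '2:163', '4:163', '6:162', '8:161', '10:160', '12:159', '14:159', '16:160', '18:160', '20:160', '22:160', '24:159', '26:158', '28:157', '30:157', '32:157', '34:156', '36:156', '38:155', '40:158', '42:166', '44:115', '46:27', '48:64', '50:78', '52:74', '54:73']
top (-8, 8) ['-44:209', '-42:207', '-40:208', '-38:207', '-36:206', '-34:206', '-32:207', '-30:211', '-28:169', '-26:68', '-24:153', '-22:175', '-20:160', '-18:123', '-16:126', '-14:132', '-12:152', '-10:169', '-8:165', '-6:165', '-4:166', '-2:148', '0:116', '2:80', '4:90', '6:128', '8:152', '10:145', '12:150', '14:153', '16:150', '18:149', '20:150', '22:149', '24:148', '26:151', '28:160', '30:159', '32:156', '34:157', '36:157', '38:157', '40:156', '42:161', '44:135', '46:42', '48:69', '50:78', '52:74', '54:72']
scene (-14, -8) ['-44:215', '-42:214', '-40:215', '-38:215', 
[... 286 characters left out ...]
', '20:167', '22:168', '24:167', '26:167', '28:167', '30:166', '32:167', '34:168', '36:167', '38:166', '40:166', '42:149', '44:103', '46:81', '48:80', '50:81', '52:81', '54:69']
scene (-8, 8) ['-44:214', '-42:214', '-40:215', '-38:213', '-36:213', '-34:213', '-32:214', '-30:214', '-28:208', '-26:192', '-24:174', '-22:162', '-20:145', '-18:133', '-16:131', '-14:141', '-12:155', '-10:151', '-8:145', '-6:137', '-4:130', '-2:123', '0:124', '2:125', '4:124', '6:120', '8:117', '10:119', '12:119', '14:119', '16:119', '18:116', '20:111', '22:123', '24:150', '26:165', '28:166', '30:166', '32:166', '34:166', '36:166', '38:166', '40:165', '42:147', '44:103', '46:81', '48:81', '50:81', '52:80', '54:69']
```

The coupon runs from about x = -25 to the stop at about 45 with no bright gap, so it is home. I'll hand in.

```bash
python3 -c "
from bench import arm
print(arm.job_done())"
```

```text
the job is handed in; nothing more can be done
None
```

I pressed the bar, pushed the coupon home against the end stop and released the clip, and I handed the job in at about 16.6 s with the arm clear; images show no gap at the stop, but I did not measure the clamp force and the hand-in returned no verdict.

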